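# Load a bath pot with glass probes and set it to heat

### The job

Slide the steel pot along the hot plate, never lifting it, from the white parking ring to inside the blue ring, and there put every probe that is in the rack down to the bottom of the pot's tube of its own colour. Then slide the loaded pot to inside the orange ring and, last of all, swing the heater lever fully on. Grip the glass probes gently (under 40 N of grip, or they break), never let the pot tip, and leave the other things on the bench alone.

Things in the scene. Friction and masses are not known exactly. Their poses are not given: they have to be found in the camera images.
- hotplate: fixed white-framed hot plate with a flat black glass top, 250 mm (its x) by 520 mm (its y), top surface 40 mm above its origin (centre of its underside). Three coloured rings are marked on top in a row along its y, 165 mm apart.
- ring_park: white ring printed flush on the hot plate: the parking position where the pot starts. Inner diameter 144 mm, outer 160 mm; origin at its centre on the glass.
- ring_load: blue ring, same size and origin: the loading position.
- ring_heat: orange ring, same size and origin: the heating position. The order of the three rings along the plate differs from start to start.
- pot: loose steel saucepan, 0.7 kg, 124 mm wide, 60 mm tall, upright on the glass. Origin: centre of its underside, z up. A level black handle runs along its -x from 72 to 192 mm from the axis: 18 mm wide (y), 14 mm thick, middle line 50 mm above the underside. Inside, four upright coloured tubes are fixed at the corners of a 56 mm square, rims 80 mm above the underside.
- tube_red (a point): inner floor of the red tube in the pot, on its axis, at (28, 28, 9) mm in the pot's frame. The tube is 18 mm outside, 13 mm inside, open at the top, its mouth 71 mm above this point.
- tube_yellow (a point): inner floor of the yellow tube in the pot, on its axis, at (28, -28, 9) mm in the pot's frame. The tube is 18 mm outside, 13 mm inside, open at the top, its mouth 71 mm above this point.
- tube_green (a point): inner floor of the green tube in the pot, on its axis, at (-28, 28, 9) mm in the pot's frame. The tube is 18 mm outside, 13 mm inside, open at the top, its mouth 71 mm above this point.
- tube_blue (a point): inner floor of the blue tube in the pot, on its axis, at (-28, -28, 9) mm in the pot's frame. The tube is 18 mm outside, 13 mm inside, open at the top, its mouth 71 mm above this point.
- rack: fixed aluminium rack block, 220 mm (its x) by 60 mm by 55 mm tall, origin at the centre of its underside. Four holes 11 mm wide in a row along its x at -81, -27, 27 and 81 mm, hole floor 10 mm above its underside. The probes stand in it, in any order; some may be missing.
- probe_red: loose probe, 30 g: glass stem 8 mm thick with a red plastic head on top, 14 mm thick and 35 mm long; 130 mm long in all, the head from 95 to 130 mm. Origin: the stem's lower tip, z towards the head. Stands upright in the rack at the start; may be absent.
- probe_yellow: loose probe, 30 g: glass stem 8 mm thick with a yellow plastic head on top, 14 mm thick and 35 mm long; 130 mm long in all, the head from 95 to 130 mm. Origin: the stem's lower tip, z towards the head. Stands upright in the rack at the start; may be absent.
- probe_green: loose probe, 30 g: glass stem 8 mm thick with a green plastic head on top, 14 mm thick and 35 mm long; 130 mm long in all, the head from 95 to 130 mm. Origin: the stem's lower tip, z towards the head. Stands upright in the rack at the start; may be absent.
- probe_blue: loose probe, 30 g: glass stem 8 mm thick with a blue plastic head on top, 14 mm thick and 35 mm long; 130 mm long in all, the head from 95 to 130 mm. Origin: the stem's lower tip, z towards the head. Stands upright in the rack at the start; may be absent.
- controller: fixed grey heater controller box, 150 (its x) by 100 by 60 mm tall, origin at the centre of its underside; the red heater lever stands on its top.
- heater (a joint): heater lever on the controller, rad: 0 = off, leaning towards the controller's -x; grows as the lever is swung to the controller's +x, to 1.0 = on. It stays where it is left; a light push on its upper end moves it.
- heater_tip (a point): centre of the lever's tip (lever about 70 mm long).
- beaker: bystander, loose, to be left alone: glass beaker, 70 mm wide, 95 mm tall.
- reagent: bystander, loose, to be left alone: amber reagent bottle, 64 mm wide, 130 mm tall.
- jar: bystander, loose, to be left alone: clear jar, 60 mm wide, 70 mm tall.
- dish: bystander, loose, to be left alone: shallow glass dish, 90 mm wide, 16 mm tall.
- spatula: bystander, loose, to be left alone: lab spatula lying flat, origin near its middle.
- tin: bystander, loose, to be left alone: aluminium sample tin, 54 mm wide, 60 mm tall.
- crucible: bystander, loose, to be left alone: white ceramic bowl-shaped crucible, 60 mm wide, 40 mm tall.

How it is judged:
On the way, in this order (a step that is already met when the one before it is completed fails the run):
1. the pot stands inside the blue loading ring (horizontal distance between pot and ring_load below 0.015 m and z of pot in the frame of ring_load below 0.005 m and angle between pot's own z axis and vertical below 0.05 rad and linear speed of pot below 0.03 m/s), for 0.3 s.
2. every probe present stands in the tube of its own colour, released, while the pot is at the loading position (within 80 mm) (horizontal distance between probe_red and tube_red below 0.007 m and z of each of probe_red, probe_yellow, probe_green, probe_blue in the frame of pot below 0.017 m and angle between each of probe_red, probe_yellow, probe_green, probe_blue's own z axis and vertical below 0.15 rad and contact force between the fingers and probe_red below 0.1 N and horizontal distance between probe_yellow and tube_yellow below 0.007 m and contact force between the fingers and probe_yellow below 0.1 N and horizontal distance between probe_green and tube_green below 0.007 m and contact force between the fingers and probe_green below 0.1 N and horizontal distance between probe_blue and tube_blue below 0.007 m and contact force between the fingers and probe_blue below 0.1 N and horizontal distance between pot and ring_load below 0.08 m), for 0.3 s.
3. the loaded pot stands inside the orange heating ring (horizontal distance between pot and ring_heat below 0.015 m and z of pot in the frame of ring_heat below 0.005 m and angle between pot's own z axis and vertical below 0.05 rad and linear speed of pot below 0.03 m/s), for 0.3 s.
4. the heater lever is on (value of joint heater above 0.8 rad), for 0.2 s.
At the end, for the whole second after the job is handed in: The pot stands flat and still, its centre within 15 mm of the orange ring's centre; every probe present stands released at the bottom (tip within 8 mm of the floor) of the tube of its own colour; the heater lever is past 0.8 rad (all of step 3 and horizontal distance between probe_red and tube_red below 0.007 m and z of each of probe_red, probe_yellow, probe_green, probe_blue in the frame of pot below 0.017 m and angle between each of probe_red, probe_yellow, probe_green, probe_blue's own z axis and vertical below 0.15 rad and contact force between the fingers and probe_red below 0.1 N and horizontal distance between probe_yellow and tube_yellow below 0.007 m and contact force between the fingers and probe_yellow below 0.1 N and horizontal distance between probe_green and tube_green below 0.007 m and contact force between the fingers and probe_green below 0.1 N and horizontal distance between probe_blue and tube_blue below 0.007 m and contact force between the fingers and probe_blue below 0.1 N and value of joint heater above 0.8 rad); the robot touches nothing.
It fails at once if the pot is lifted more than 10 mm off the glass, or falls off the plate (z of pot in the frame of hotplate above 0.05 m or z of pot in the frame of hotplate below 0.025 m).
It fails at once if the pot is tipped by more than 0.15 rad (angle between pot's own z axis and vertical above 0.15 rad).
It fails at once if a glass probe is squeezed hard: the forces of both fingers on it add up to more than 85 N (contact force between the fingers and probe_red above 85 N or contact force between the fingers and probe_yellow above 85 N or contact force between the fingers and probe_green above 85 N or contact force between the fingers and probe_blue above 85 N).
It fails at once if a bystander is moved more than 30 mm (distance of any of beaker, reagent, jar, dish, spatula, tin, crucible from where it was at the start of the episode above 0.03 m).
Of probe_red, probe_yellow, probe_green, probe_blue only 2 to 4 are there at a start; the rules pass over those that are not, and their reading is None.
At some moment in a run one of pot may be knocked a few centimetres aside while the robot is not near it.
It also fails if it takes over 210 s, if anything falls off the work surface, if the arm or the gripper's body presses on something with over 40 N, if the wrist force passes 120 N, or if a joint passes its speed limit or range.

### The arm

A 6-joint arm with a two-finger parallel gripper is mounted at the origin on the work surface. World frame = base frame: x ahead of the robot, y to its left, z up, the work surface at z = 0. Lengths are in m, angles in rad, forces in N, time in s.
With the tool pointing down it reaches from about 0.325 to 0.775 m from the base axis. Payload 5.5 kg.
Tool frame: the origin (TCP) lies between the finger pads; the fingertips stand 8 mm ahead of it and the grasp point (between the pads) lies 11 mm behind it (tcp_to_tips is the distance from the TCP to the fingertips, in m); z points along the fingers, y is the line along which they close (so a half turn about z gives the same grasp; the last joint's range is limited). The gripper opens to 88 mm and grips with 3 to 60 N. Pads are 20 mm wide; open, the fingers measure 115 mm over their backs; the gripper's body (75 mm by 178 mm) begins 61 mm behind the grasp point.
Start: joints at [-0.057, 0.091, 1.231, -0, 1.82, -0.057], TCP at [0.6, -0, 0.231] pointing down, gripper open.
Joint ranges: [-2.87, 2.87], [-0.86, 2.18], [0.17, 2.46], [-1.51, 4.65], [0.06, 2.69], [-2.65, 2.65]. Speed limits (rad/s): [2.57, 2.57, 3.01, 3.14, 3.14, 3.14].

### API

Orientations are given as a unit quaternion [w, x, y, z].
In Python, from bench import * gives the robot as it stands. Calls block until the motion is done:
- move_to(position, orientation): joint-space move of the TCP to a pose.
- move_l(position, speed=0.15, orientation=None): straight line of the TCP; orientation=None keeps the orientation; speed is the mean speed in m/s.
- movej(angles): joint-space move.
- gripper_open() and close(): open the fingers fully, or close them until they stop; the grip force is fixed at half the most.
- hold(seconds).
- inverse_kinematics(position, orientation): joint angles nearest the present ones, or None.
- state(): the state.
- get_image(name): name is "scene" or "side" or "wrist"; returns a dict with "frame" (480x640x3 uint8, blue, green, red), "depth" (480x640 float32, m along the optical axis (not along the pixel's ray), 0 where there is no reading), "camera_matrix" (3x3 intrinsics, pixels), "view" (4x4, takes a point from world to camera coordinates). Camera axes: x right, y up, looking along -z (the intrinsics and any distortion apply to the point x, -y, -z); pixel columns grow to the right and rows downward; lengths in m; the calibration is good to about 2 mm. A picture is of the moment at which its call begins.
A pose or a line that the arm cannot do raises IKError and nothing moves.
- job_done(): hands the job in; it is judged then, once.
The state is a dict: "time": time; "joint_pos": joint angles; "dq": joint speeds; "joint_torque": joint torques, N m; "ee_pos": TCP position; "ee_rot": TCP orientation; "ft_force": force on the tool from outside, world axes, zero at the start; "moment": the same for the moment, N m; "finger_gap": finger opening in m; "finger_force": force on a finger pad.
Only numpy, scipy, OpenCV 4.12 (cv2) and the standard library are available. Lean on these libraries where they do the work, as an engineer would, in place of code of your own. Each camera call takes 0.05 s, during which the arm holds its last target. There are 200 camera calls.

## Working session

There is one attempt and no reset: what is moved stays moved. The work goes in short steps, each a Python script; the robot and the scene stay as the last script left them, time stands still between calls to the robot, and variables do not carry over. Pictures are saved under pics/ and viewed, at most 14 in all, crops included, and the job is handed in when it is done.

```bash
mkdir -p pics && ls
cat > h.py <<'E'
from bench import *
import numpy as np, cv2
def cloud(im):
    K=np.array(im["camera_matrix"]);V=np.array(im["view"]);d=im["depth"]
    v,u=np.mgrid[0:480,0:640]
    p=np.stack([(u-K[0,2])/K[0,0]*d,-(v-K[1,2])/K[1,1]*d,-d],-1)
    w=(p-V[:3,3])@V[:3,:3]   # R^T (p-t)
    w[d==0]=np.nan
    return w
E
python3 - <<'E'
from h import *
for n in("scene","side"):
    im=get_image(n);cv2.imwrite(f"pics/{n}0.png",im["frame"]);np.savez(f"{n}0.npz",**{k:im[k] for k in("frame","depth","camera_matrix","view")})
    print(n,im["camera_matrix"],im["view"])
print(state(),[k for k in im])
E
```

```text
pics
scene [[441.66183923   0.         315.8492828 ]
 [  0.         441.66183923 246.46575222]
 [  0.           0.           1.        ]] [[-0.43735878  0.89925337  0.00778949  0.22004322]
 [-0.73003218 -0.3600882   0.58085239  0.2815252 ]
 [ 0.52513837  0.24835432  0.81397164 -1.40442845]
 [ 0.          0.          0.          1.        ]]
side [[449.89525006   0.         310.64159653]
 [  0.         449.89525006 249.38144379]
 [  0.           0.           1.        ]] [[-0.85543356 -0.51767865 -0.0155642   0.39107219]
 [ 0.24066599 -0.42393741  0.87313055 -0.23577586]
 [-0.45859929  0.7431594   0.48723793 -0.9033533 ]
 [ 0.          0.          0.          1.        ]]
{'time': 0.1, 'joint_pos': array([-5.66746698e-02,  9.17631628e-02,  1.23176152e+00, -5.64336202e-06,
        1.81977448e+00, -5.66972063e-02]), 'dq': array([ 0.00035304, -0.00291242, -0.00211928, -0.00074215,  0.00162556,
       -0.00055749]), 'joint_torque': array([ 2.46603209e-03, -4.47854412e+01, -4.07573140e+01,  6.99365954e-02,
        2.83264846e-02, -6.35370566e-05]), 'ee_pos': array([5.99754640e-01, 2.54713915e-05, 2.29634372e-01]), 'ee_rot': array([-6.34734655e-04,  7.07099046e-01,  7.07114002e-01, -5.70231251e-04]), 'ft_force': array([-0.25723402,  0.49293988, -0.13114837]), 'moment': array([0.05237077, 0.00516143, 0.0138962 ]), 'finger_force': 0.0, 'finger_gap': 0.08744636833614616} ['frame', 'depth', 'camera_matrix', 'view']
```

View pics/scene0.png

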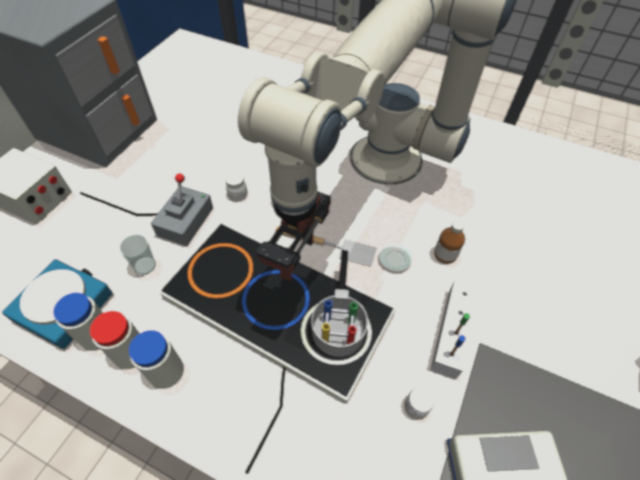

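View pics/side0.png

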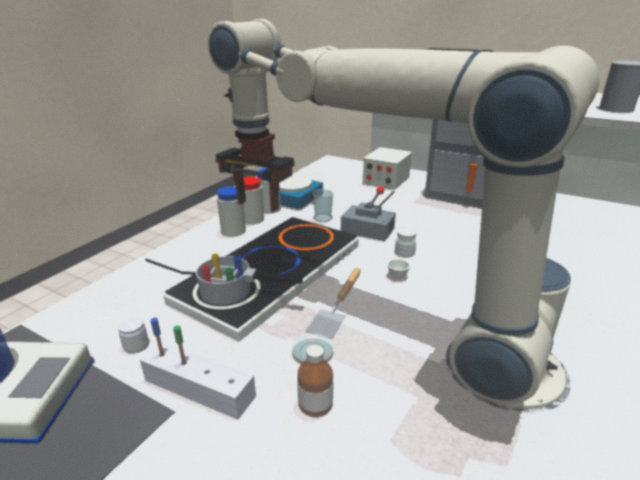

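```bash
cat >> h.py <<'E'
from scipy.optimize import least_squares
def masks(f):
    hsv=cv2.cvtColor(f,cv2.COLOR_BGR2HSV);H,S,V=[hsv[...,i].astype(int) for i in range(3)]
    s=(S>120)&(V>60)
    return dict(red=s&((H<7)|(H>172)),orange=s&(H>=7)&(H<20),yellow=s&(H>=20)&(H<35),green=s&(H>45)&(H<85),blue=s&(H>100)&(H<130),white=(S<50)&(V>170))
def circ(p):
    g=lambda q:np.hypot(p[:,0]-q[0],p[:,1]-q[1])-q[2]
    r=least_squares(g,[*np.mean(p[:,:2],0),.07],loss="soft_l1",f_scale=.003);return r.x,np.abs(r.fun).mean()
E
python3 - <<'E'
from h import *
for n in("scene","side"):
    im=dict(np.load(f"{n}0.npz"));w=cloud(im);m=masks(im["frame"])
    x,y,z=w[...,0],w[...,1],w[...,2]
    print(n)
    plate=(z>.03)&(z<.05)&(x>.3)&(x<.8)&(abs(y)<.4)
    for c in("orange","blue","white"):
        k=m[c]&plate&(z>.034)&(z<.046)
        if k.sum()>20: print("ring",c,k.sum(),np.nanmedian(z[k]),circ(w[k]))
    q=w[plate&~m["white"]][:,:2]
    print("plate z",np.nanmedian(z[plate]),cv2.minAreaRect(q.astype(np.float32)))
    for c in m:
        if c=="white":continue
        k=(m[c]&(z>.055)&(z<.25)&(x>.2)&(x<.9)&(abs(y)<.6)).astype(np.uint8)
        N,l,st,ce=cv2.connectedComponentsWithStats(k)
        for i in range(1,N):
            if st[i,4]>6:
                a=w[l==i];print(c,ce[i].round(),st[i,4],np.nanmedian(a,0).round(4),"z",a[:,2].min().round(3),a[:,2].max().round(3))
    k=(z>.05)&(z<.06)&(x>.2)&(y<-.2)&(y>-.5)&(x<.8)
    print("rack",k.sum(),np.nanmedian(z[k]),cv2.minAreaRect(w[k][:,:2].astype(np.float32)))
    k=(z>.006)&(z<.2)&(x>.15)&(x<.95)&(abs(y)<.6)
    N,l,st,ce=cv2.connectedComponentsWithStats(k.astype(np.uint8))
    for i in range(1,N):
        if st[i,4]>25:
            a=w[l==i];print("obj",ce[i].round(),st[i,4],np.nanmedian(a,0).round(3),a.min(0).round(3),a.max(0).round(3))
E
```

```text
scene
ring orange 930 0.04150617239149153 (array([ 0.60397536, -0.21832219,  0.07627436]), np.float64(0.003727193253944554))
ring blue 855 0.04156364586493803 (array([ 0.61557274, -0.05354095,  0.07612742]), np.float64(0.0032244007262159278))
ring white 706 0.04159810082397503 (array([0.63083357, 0.11030121, 0.07514791]), np.float64(0.04379777689201083))
plate z 0.041142151098797645 ((0.539185106754303, -0.0064564049243927), (0.4542020261287689, 0.7972216010093689), 2.4664053916931152)
red [179. 178.] 48 [ 0.4662 -0.4098  0.1536] z 0.144 0.159
red [109. 327.] 952 [ 0.8701 -0.2948  0.1406] z 0.081 0.146
red [351. 334.] 91 [0.6504 0.1526 0.1065] z 0.069 0.123
orange [451. 239.] 342 [0.2988 0.2764 0.0918] z 0.07 0.113
yellow [325. 331.] 78 [0.6694 0.101  0.1062] z 0.073 0.122
green [353. 308.] 50 [0.5971 0.134  0.112 ] z 0.097 0.123
green [465. 318.] 21 [0.5246 0.3577 0.1391] z 0.119 0.143
blue [ 73. 308.] 851 [ 0.87   -0.3933  0.1408] z 0.057 0.145
blue [328. 306.] 68 [0.6148 0.0808 0.112 ] z 0.093 0.124
blue [148. 347.] 966 [ 0.8706 -0.1958  0.1408] z 0.127 0.145
blue [460. 340.] 37 [
[... 3001 characters left out ...]
.006] [ 0.907 -0.156  0.143]
obj [272. 269.] 13524 [0.569 0.029 0.041] [ 0.417 -0.467  0.006] [0.95  0.214 0.159]
obj [405. 242.] 540 [ 0.336 -0.318  0.045] [ 0.312 -0.364  0.006] [ 0.372 -0.302  0.073]
obj [398. 268.] 346 [ 0.313 -0.208  0.031] [ 0.283 -0.236  0.006] [ 0.341 -0.172  0.043]
obj [347. 286.] 303 [ 0.397 -0.08   0.018] [ 0.383 -0.169  0.006] [0.421 0.025 0.024]
obj [133. 334.] 852 [0.683 0.343 0.047] [0.667 0.308 0.006] [0.724 0.363 0.063]
obj [197. 375.] 5158 [0.482 0.368 0.055] [0.38  0.315 0.006] [0.605 0.396 0.142]
obj [ 38. 382.] 6762 [0.713 0.526 0.055] [0.636 0.41  0.006] [0.928 0.6   0.131]
obj [314. 374.] 2700 [0.277 0.288 0.057] [0.247 0.105 0.006] [0.401 0.31  0.134]
```

```bash
cat >> h.py <<'E'
TUBE=dict(red=(.028,.028),yellow=(.028,-.028),green=(-.028,.028),blue=(-.028,-.028))
def fitpot(im,g,dz=0):
    """pot (x,y,yaw) from tube side-surface points near guess g (x,y,yaw)"""
    w=cloud(im);m=masks(im["frame"]);P=[];C=[]
    for c in TUBE:
        k=m[c]&(np.hypot(w[...,0]-g[0],w[...,1]-g[1])<.065)&(w[...,2]>.075)&(w[...,2]<.118)
        P.append(w[k]);C.append(np.repeat([TUBE[c]],k.sum(),0))
    P=np.vstack(P);C=np.vstack(C)
    def f(q):
        c,s=np.cos(q[2]),np.sin(q[2]);X=q[0]+c*C[:,0]-s*C[:,1];Y=q[1]+s*C[:,0]+c*C[:,1]
        return np.hypot(P[:,0]-X,P[:,1]-Y)-.009
    r=least_squares(f,g,loss="soft_l1",f_scale=.002);return r.x,len(P),np.abs(r.fun).mean()
def fitprobe(im,c,g,z0=.108,z1=.137,r=.007):
    w=cloud(im);m=masks(im["frame"])
    k=m[c]&(np.hypot(w[...,0]-g[0],w[...,1]-g[1])<.025)&(w[...,2]>z0)&(w[...,2]<z1);P=w[k]
    s=least_squares(lambda q:np.hypot(P[:,0]-q[0],P[:,1]-q[1])-r,g,loss="soft_l1",f_scale=.002)
    return s.x,len(P),np.abs(s.fun).mean()
def quat(th):
    c,s=np.cos(th),np.sin(th)
    from scipy.spatial.transform import Rotation as R
    q=R.from_matrix(np.array([[-s,c,0],[c,s,0],[0,0,-1]])).as_quat()
    q=R.from_matrix(np.array([[-s,c,0],[c,s,0],[0,0,-1.]]).T@np.eye(3)).as_quat() if False else R.from_matrix(np.column_stack([(-s,c,0),(c,s,0),(0,0,-1)])).as_quat()
    return np.array([q[3],q[0],q[1],q[2]])
def best(p,th):
    """closing-direction angle th or th+pi: the one with the last joint nearest 0"""
    o=[]
    for t in(th,th+np.pi,th-np.pi):
        j=inverse_kinematics(list(p),list(quat(t)))
        if j is not None:o.append((abs(j[5]),t,j))
    return min(o,key=lambda a:a[0])
E
sed -i '/if False else/d; s/^    q=R.from_matrix(np.array.*$/    q=R.from_matrix(np.column_stack([(-s,c,0),(c,s,0),(0,0,-1)])).as_quat()/' h.py
python3 - <<'E'
from h import *
for n in("scene","side"):
    im=dict(np.load(f"{n}0.npz"));w=cloud(im);z=w[...,2]
    print(n,fitpot(im,[.633,.117,.34]))
    for c,g in(("green",(.52,.358)),("blue",(.574,.362))): print(c,fitprobe(im,c,g))
    k=(z>.05)&(z<.06)&(w[...,0]>.35)&(w[...,0]<.63)&(w[...,1]>.3)&(w[...,1]<.41)
    print("rack",cv2.minAreaRect(w[k][:,:2].astype(np.float32)))
    k=(z>.08)&(z<.105)&(w[...,0]>.44)&(w[...,0]<.55)&(w[...,1]>.02)&(w[...,1]<.12)
    a=w[k];print("handle",k.sum(),np.median(a,0),cv2.fitLine(a[:,:2].astype(np.float32),cv2.DIST_HUBER,0,.01,.01).ravel())
    k=(z>.05)&(z<.068)&(w[...,0]>.36)&(w[...,0]<.6)&(w[...,1]>-.5)&(w[...,1]<-.3)
    print("ctrl",cv2.minAreaRect(w[k][:,:2].astype(np.float32)))
print(best((.51,.073,.079),.34+np.pi/2))
E
```

```text
scene (array([0.6289846 , 0.11408705, 0.35390331]), 217, np.float64(0.001267966251983254))
green (array([0.51973529, 0.36146702]), 8, np.float64(0.0005786714369948781))
blue (array([0.57277902, 0.36340212]), 13, np.float64(0.0005987256730391028))
rack ((0.49161314964294434, 0.3555903434753418), (0.22568005323410034, 0.06082627549767494), 5.007388591766357)
handle 290 [0.50269335 0.06922025 0.09767797] [0.9363925  0.3509546  0.50148773 0.06918935]
ctrl ((0.4641512930393219, -0.4048624038696289), (0.12878888845443726, 0.23515574634075165), 79.34513092041016)
side (array([0.63000181, 0.11646541, 0.35425074]), 174, np.float64(0.001461111251981898))
green (array([0.52 , 0.358]), 0, np.float64(nan))
blue (array([0.574, 0.362]), 0, np.float64(nan))
rack ((0.4935964345932007, 0.35538315773010254), (0.22336982190608978, 0.06418104469776154), 5.3859944343566895)
handle 377 [0.49743291 0.0728677  0.09563144] [0.93520063 0.35411835 0.49879855 0.07441262]
ctrl ((0.4645911455154419, -0.4056297242641449), (0.13085807859897614, 0.23376862704753876), 80.19075012207031)
(np.float64(1.3069258408565219), 5.0523889803846895, array([ 7.61295141e-02, -1.14515772e-01,  1.70345365e+00, -4.44089210e-16,
        1.55265477e+00,  1.30692584e+00]))h.py:34: RuntimeWarning: Mean of empty slice.
  return s.x,len(P),np.abs(s.fun).mean()
  ret = ret.dtype.type(ret / rcount)
```

```bash
cat >> h.py <<'E'
ORANGE=np.array([.605,-.219]);BLUE=np.array([.6165,-.0540])
def grip_handle(pot,d=.13):
    u=np.array([np.cos(pot[2]),np.sin(pot[2])]);g=np.array(pot[:2])-d*u
    _,th,j=best((*g,.079),pot[2]+np.pi/2)
    move_to([*g,.22],list(quat(th)));move_l([*g,.12],.15);move_l([*g,.079],.06)
    close();hold(.3);s=state();print("gap",s["finger_gap"],"F",s["finger_force"],s["ft_force"].round(2),"pos",s["ee_pos"].round(4))
    return th
def slide(pot,to,th,d=.13,speed=.07,n=6):
    pot=np.array(pot,float);to=np.array(to,float)
    for t in np.linspace(0,1,n+1)[1:]:
        q=pot+t*(to-pot);u=np.array([np.cos(q[2]),np.sin(q[2])]);g=q[:2]-d*u
        move_l([*g,.079],speed,list(quat(th+q[2]-pot[2])))
        print(state()["ft_force"].round(1),end=" ")
    hold(.4)
E
python3 - <<'E'
from h import *
pot=[.6295,.115,.354]
th=grip_handle(pot)
slide(pot,[*BLUE,0.],th)
s=state();print(s["time"],s["ee_pos"],s["ft_force"],s["finger_gap"])
for n in("scene","side"):
    im=get_image(n);print(n,fitpot(im,[*BLUE,0.]))
    cv2.imwrite(f"pics/{n}1.png",im["frame"])
E
```

```text
gap 0.017848653979711894 F 30.000770688056946 [-0.2   0.32 -0.17] pos [0.5075 0.07   0.079 ]
[-2.4 -0.9  0.5] [-0.8 -0.6  0.1] [-1.1 -1.5  0.4] [-0.9 -0.4  0.2] [-0.5 -0.9 -1. ] [ 0.8 -0.  -0.1] 7.4417 [ 0.4864503  -0.05410861  0.07899563] [-0.47794674 -1.55540893 -0.53669815] 0.017581952742194505
scene (array([ 0.6165075 , -0.05452889, -0.00499471]), 214, np.float64(0.0012013426085123603))
side (array([ 0.61702518, -0.05273593, -0.0142251 ]), 126, np.float64(0.001300024293115178))
```

```bash
cat >> h.py <<'E'
def fetch(p,zc=.114):
    _,th,j=best((*p,.25),.09+np.pi/2)
    move_to([*p,.25],list(quat(th)));move_l([*p,.165],.2);move_l([*p,zc],.08)
    close();hold(.2);s=state();print("gap",s["finger_gap"],"F",s["finger_force"],s["ft_force"].round(2))
    move_l([*p,.30],.15)
E
python3 - <<'E'
from h import *
gripper_open();hold(.2);p=state()["ee_pos"]
move_l([p[0],p[1],.25],.2)
fetch((.5197,.3590))
print("pot",fitpot(get_image("scene"),[*BLUE,0.]),fitpot(get_image("side"),[*BLUE,0.]))
t=BLUE+TUBE["green"];_,th,j=best((*t,.30),0.)
move_to([*t,.30],list(quat(th)));move_l([*t,.25],.15)  # tip at .146
hold(.3);s=state();print(s["ee_pos"],s["finger_gap"],s["time"],th)
for n in("wrist","scene","side"):
    im=get_image(n);cv2.imwrite(f"pics/{n}2.png",im["frame"]);np.savez(f"{n}2.npz",**{k:im[k] for k in("frame","depth","camera_matrix","view")})
a=[cv2.resize(cv2.imread(f"pics/{n}2.png")[r:r+210,c:c+240],None,fx=1.6,fy=1.6) for n,r,c in(("scene",170,170),("side",130,150))]
cv2.imwrite("pics/zoom2.png",np.hstack(a))
E
```

```text
gap 0.013423113982969342 F 29.995655715465546 [-0.21  0.49 -0.54]
pot (array([ 0.61604491, -0.05415621,  0.0015907 ]), 217, np.float64(0.001165043859746864)) (array([ 0.6178585 , -0.05208921, -0.00427416]), 141, np.float64(0.001668097842188663))
[ 0.58882647 -0.02601098  0.25120654] 0.01325094383934597 18.4667 0.0
```

View pics/wrist2.png

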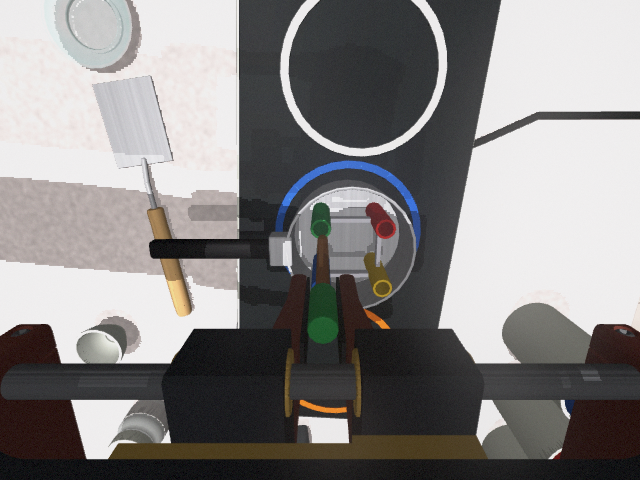

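View pics/zoom2.png

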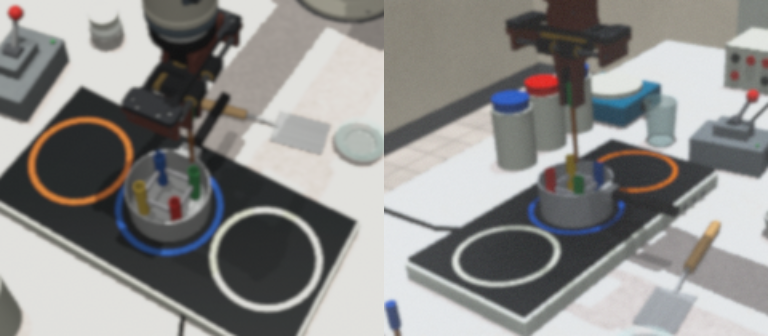

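```bash
cat >> h.py <<'E'
def proj(im,P):
    K=np.array(im["camera_matrix"]);V=np.array(im["view"]);P=np.atleast_2d(P)
    c=P@V[:3,:3].T+V[:3,3];return np.c_[K[0,0]*c[:,0]/-c[:,2]+K[0,2],K[1,1]*c[:,1]/c[:,2]+K[1,2]]
def overlay(im,pot,tcp,name,box,f=5):
    r,c,h,w=box;o=cv2.resize(im["frame"][r:r+h,c:c+w],None,fx=f,fy=f,interpolation=cv2.INTER_CUBIC)
    S=lambda q:tuple(int(v) for v in((q-[c,r])*f+f/2))
    cs,sn=np.cos(pot[2]),np.sin(pot[2])
    a=np.linspace(0,2*np.pi,40)
    for t in TUBE.values():
        x=pot[0]+cs*t[0]-sn*t[1];y=pot[1]+sn*t[0]+cs*t[1]
        pts=np.array([S(q) for q in proj(im,np.c_[x+.009*np.cos(a),y+.009*np.sin(a),0*a+.12])]);cv2.polylines(o,[pts],True,(255,255,0),1)
    for h in(0,.03,.06,.09):   # nominal vertical probe axis
        cv2.circle(o,S(proj(im,[tcp[0],tcp[1],tcp[2]-.104+h])[0]),4,(255,0,255),1)
    cv2.imwrite(name,o)
E
python3 - <<'E'
from h import *
im=dict(np.load("wrist2.npz"));print("wrist fit",fitpot(im,[*BLUE,0.]))
overlay(im,[.6165,-.0540,0],[.5888,-.0260,.2512],"pics/ov2.png",(190,270,115,150))
E
```

```text
wrist fit (array([ 0.61477955, -0.05455022,  0.01471415]), 931, np.float64(0.0011866229620094552))
```

View pics/ov2.png

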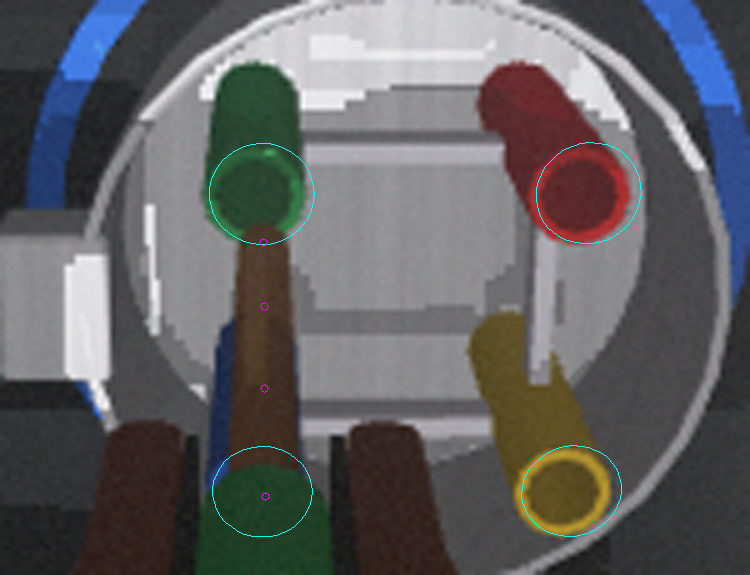

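```bash
cat >> h.py <<'E'
def insert(t,zend=.155,z0=.25):
    f0=state()["ft_force"];move_l([*t,z0],.05);move_l([*t,.232],.05)
    for z in np.arange(.224,zend-.001,-.008):
        move_l([*t,z],.05);f=state()["ft_force"]-f0
        if abs(f[2])>4 or np.hypot(f[0],f[1])>6: print("contact",z,f.round(2));return False
    move_l([*t,zend],.04);print("in",(state()["ft_force"]-f0).round(2),state()["ee_pos"]);return True
E
python3 - <<'E'
from h import *
t=(.5871,-.0262)
if insert(t):
    gripper_open();hold(.3);move_l([*t,.30],.15)
    print("pot",fitpot(get_image("scene"),[*BLUE,0.]),fitpot(get_image("side"),[*BLUE,0.]))
else:
    im=get_image("wrist");np.savez("wristc.npz",**im)
print(state()["time"])
E
```

```text
in [ 0.25  0.22 -0.05] [ 0.58690313 -0.02618664  0.15456158]
pot (array([ 0.6159595 , -0.05405279,  0.00331536]), 213, np.float64(0.0011391756954999355)) (array([ 0.61662402, -0.05391183,  0.00512641]), 134, np.float64(0.001641036621723771))
25.15
```

Green went in without contact. Now blue: fetch, hover, measure with the wrist camera.

Run:
```python
from h import *
fetch((.5731,.3632))
t=np.array([.5870,-.0820]);_,th,j=best((*t,.30),0.)
move_to([*t,.30],list(quat(th)));move_l([*t,.25],.15);hold(.3)
im=get_image("wrist");np.savez("wrist3.npz",**im);cv2.imwrite("pics/wrist3.png",im["frame"])
s=state();print(s["ee_pos"],s["finger_gap"],s["time"])
print("fits",fitpot(im,[.6148,-.054,.01]),fitpot(get_image("scene"),[*BLUE,0.]),fitpot(get_image("side"),[*BLUE,0.]))
overlay(im,[.6150,-.0540,0.01],s["ee_pos"],"pics/ov3.png",(150,260,115,150))
```

```text
gap 0.013394960331751991 F 29.994943141937256 [ 0.21  0.63 -0.31]
[ 0.58723992 -0.0820461   0.250905  ] 0.01317484321915783 33.1583
fits (array([ 0.61399022, -0.05326862, -0.01580108]), 546, np.float64(0.0013787269115795985)) (array([ 0.61565702, -0.05393307,  0.00910172]), 213, np.float64(0.0011585049963745053)) (array([ 0.61650458, -0.05360779,  0.00689125]), 142, np.float64(0.0015186734613628647))
```

View pics/ov3.png

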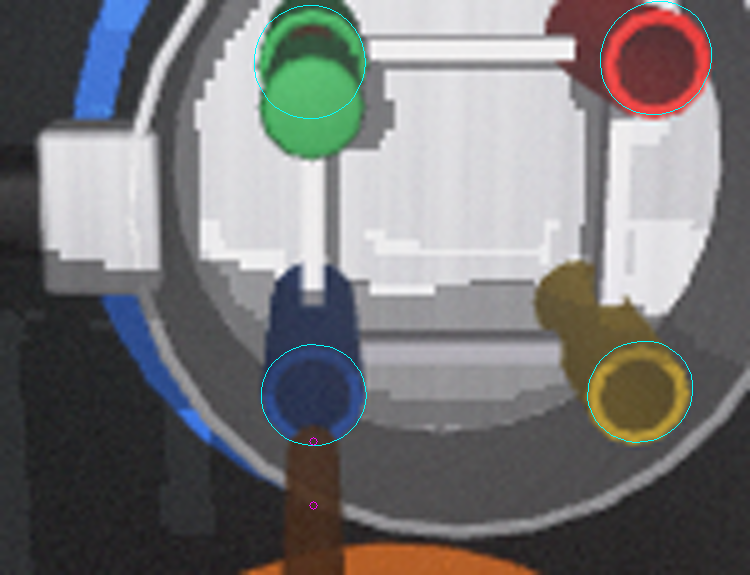

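Run:
```python
from h import *
t=(.5870,-.0821)
if insert(t):
    gripper_open();hold(.3);move_l([*t,.27],.15);move_l([.50,-.054,.27],.2)
    for n in("wrist","scene","side"):
        im=get_image(n);cv2.imwrite(f"pics/{n}4.png",im["frame"]);print(n,fitpot(im,[*BLUE,0.]))
        if n=="wrist":np.savez("wrist4.npz",**im)
print(state()["time"])
```

```text
in [ 0.1  -0.7  -0.35] [ 0.58682345 -0.08208391  0.15458082]
wrist (array([ 0.61470224, -0.05495211,  0.00700699]), 1041, np.float64(0.001071179852662948))
scene (array([ 0.61540665, -0.05408289,  0.00510606]), 181, np.float64(0.0011074878821906622))
side (array([ 0.61569264, -0.05399074,  0.00351775]), 144, np.float64(0.00153919656495437))
40.25
```

View pics/wrist4.png

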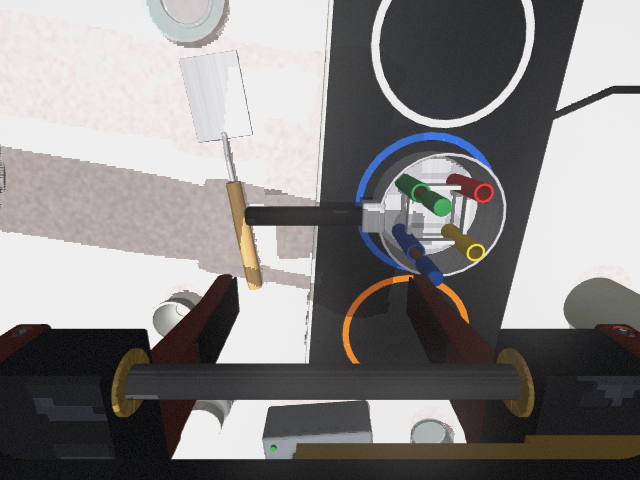

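Run:
```python
from h import *
pot=[.6154,-.0541,.005]
for n,c in(("scene","green"),("scene","blue")):
    im=get_image(n);w=cloud(im);m=masks(im["frame"])[c]&(w[...,2]>.135)&(w[...,2]<.2)&(np.hypot(w[...,0]-.6154,w[...,1]+.054)<.07);print(c,m.sum(),w[m][:,2].max() if m.any() else None,fitprobe(im,c,np.array([.5875,-.026 if c=="green" else -.082]),.145,.176))
th=grip_handle(pot)
slide(pot,[*ORANGE,0.],th,speed=.06)
gripper_open();hold(.3);p=state()["ee_pos"];move_l([p[0]-.01,p[1],.25],.15);hold(.2)
for n in("scene","side","wrist"):
    im=get_image(n);cv2.imwrite(f"pics/{n}5.png",im["frame"]);np.savez(f"{n}5.npz",**im);w=cloud(im);m=masks(im["frame"]);z=w[...,2]
    k=m["orange"]&(z>.034)&(z<.046)&(w[...,0]>.4)&(w[...,0]<.75)&(abs(w[...,1]+.22)<.12)
    print(n,fitpot(im,[*ORANGE,0.]),"ring",circ(w[k]) if k.sum()>30 else None)
    k=m["red"]&(z>.13)&(z<.18)&(np.hypot(w[...,0]-.463,w[...,1]+.41)<.04)
    if k.any():print("tip",k.sum(),w[k].min(0),w[k].max(0))
print(state()["time"])
```

```text
green 34 0.18283617349899325 (array([ 0.58676858, -0.02685253]), 13, np.float64(0.000705797071413448))
blue 67 0.18391470013569997 (array([ 0.58628317, -0.08232356]), 37, np.float64(0.0007274957617483134))
gap 0.01779899541177496 F 29.999925792217255 [0.31 0.74 0.08] pos [ 0.4854 -0.0547  0.079 ]
[ 0.4  1.2 -0.6] [ 0.3  1.4 -0.5] [-0.2  0.9 -0.8] [-0.4  1.6  0.2] [0.7 1.6 0.7] [ 0.3  1.6 -1.1] scene (array([ 0.60475459, -0.21820913,  0.00754268]), 173, np.float64(0.0011567894640555033)) ring (array([ 0.60336052, -0.21899724,  0.07689362]), np.float64(0.003655422231005282))
tip 49 [ 0.4553867  -0.41971405  0.14532725] [ 0.47440793 -0.40322117  0.15795674]
side (array([ 0.60676688, -0.21793319,  0.01238627]), 106, np.float64(0.0018196857783540485)) ring (array([ 0.60646291, -0.22047805,  0.07651656]), np.float64(0.004053066144678386))
tip 34 [ 0.45206971 -0.42061148  0.14323457] [ 0.46736678 -0.4014352   0.15799592]
wrist (array([ 0.60380369, -0.21942964,  0.00221814]), 1070, np.float64(0.0013523943234949485)) ring (array([ 0.60694291, -0.22002771,  0.07734938]), np.float64(0.0020077855591647403))
tip 905 [ 0.4510595  -0.42657391  0.14088249] [ 0.4752778  -0.40479443  0.15668294]
51.9167
```

View pics/scene5.png

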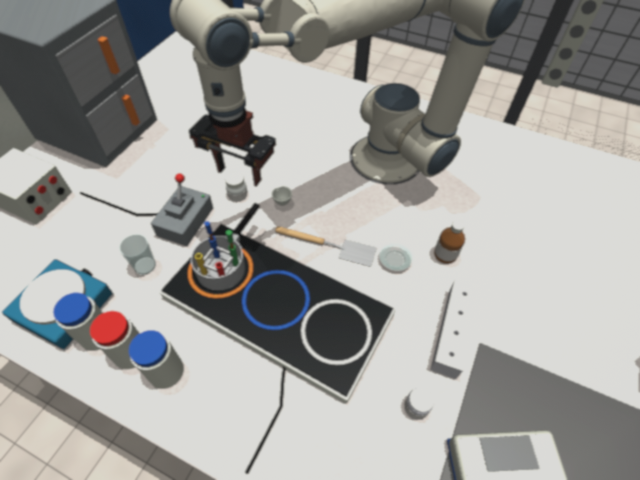

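View pics/wrist5.png

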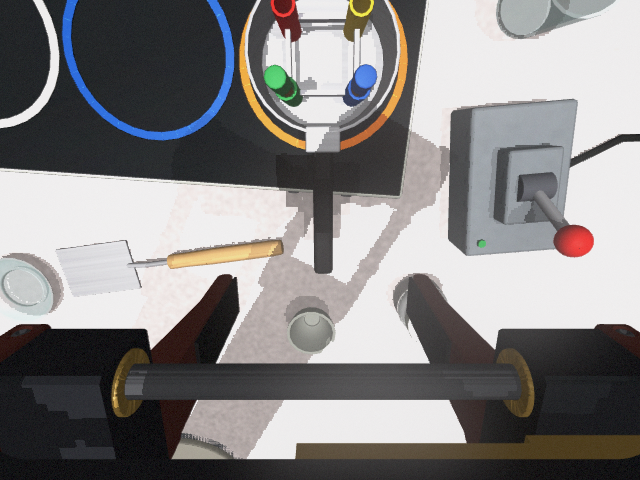

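Run:
```python
from h import *
for n in("wrist","scene","side"):
    im=dict(np.load(f"{n}5.npz"));w=cloud(im);z=w[...,2];b=(abs(w[...,0]-.5)<.13)&(w[...,1]<-.33)&(w[...,1]>-.48)
    k=b&(z>.056)&(z<.066);print(n,cv2.minAreaRect(w[k][:,:2].astype(np.float32)))
    for a,c in((.07,.08),(.08,.09),(.09,.1),(.1,.12),(.12,.14),(.14,.16)):
        k=b&(z>a)&(z<c)
        if k.sum()>3:print(a,c,k.sum(),np.median(w[k],0).round(4),w[k].min(0).round(3),w[k].max(0).round(3))
```

```text
wrist ((0.49587810039520264, -0.41477203369140625), (0.14936506748199463, 0.10045091807842255), 4.875600337982178)
0.07 0.08 441 [ 0.5012 -0.3903  0.0753] [ 0.46  -0.431  0.07 ] [ 0.532 -0.387  0.08 ]
0.08 0.09 3053 [ 0.5067 -0.4081  0.0841] [ 0.459 -0.441  0.08 ] [ 0.63  -0.387  0.09 ]
0.09 0.1 747 [ 0.497  -0.413   0.0933] [ 0.484 -0.431  0.09 ] [ 0.63  -0.398  0.1  ]
0.1 0.12 284 [ 0.483  -0.413   0.1102] [ 0.471 -0.42   0.1  ] [ 0.491 -0.41   0.12 ]
0.12 0.14 251 [ 0.4735 -0.4132  0.1277] [ 0.453 -0.421  0.12 ] [ 0.48  -0.405  0.14 ]
0.14 0.16 987 [ 0.4649 -0.4124  0.1508] [ 0.45  -0.428  0.14 ] [ 0.475 -0.405  0.157]
scene ((0.4965319335460663, -0.4128982126712799), (0.15232674777507782, 0.10354636609554291), 4.593292713165283)
0.07 0.08 87 [ 0.516  -0.3902  0.075 ] [ 0.371 -0.437  0.07 ] [ 0.533 -0.332  0.08 ]
0.08 0.09 295 [ 0.5076 -0.405   0.0859] [ 0.461 -0.44   0.08 ] [ 0.533 -0.385  0.09 ]
0.09 0.1 85 [ 0.4988 -0.4112  0.0946] [ 0.468 -0.43   0.09 ] [ 0.63  -0.394  0.1  ]
0.1 0.12 30 [ 0.4839 -0.4118  0.1103] [ 0.476 -0.416  0.1  ] [ 0.491 -0.41   0.119]
0.12 0.14 31 [ 0.4739 -0.4132  0.1284] [ 0.463 -0.42   0.121] [ 0.484 -0.405  0.14 ]
0.14 0.16 80 [ 0.4658 -0.4122  0.1512] [ 0.45  -0.426  0.14 ] [ 0.475 -0.403  0.159]
side ((0.4959520995616913, -0.4099871814250946), (0.15125484764575958, 0.10329387336969376), 6.558846473693848)
0.07 0.08 81 [ 0.4896 -0.3906  0.0754] [ 0.458 -0.441  0.07 ] [ 0.529 -0.381  0.08 ]
0.08 0.09 153 [ 0.4875 -0.4019  0.0854] [ 0.461 -0.441  0.08 ] [ 0.531 -0.385  0.09 ]
0.09 0.1 32 [ 0.4938 -0.4076  0.0949] [ 0.485 -0.428  0.09 ] [ 0.629 -0.397  0.099]
0.1 0.12 21 [ 0.4814 -0.4117  0.1098] [ 0.473 -0.417  0.1  ] [ 0.49  -0.407  0.119]
0.12 0.14 25 [ 0.4696 -0.4122  0.1322] [ 0.454 -0.417  0.12 ] [ 0.479 -0.404  0.14 ]
0.14 0.16 49 [ 0.4603 -0.4078  0.1502] [ 0.451 -0.421  0.141] [ 0.474 -0.401  0.158]
```

Run:
```python
from h import *
close();u=np.array([np.cos(.09),np.sin(.09)]);c=np.array([.499,-.413])
P=lambda s,z=.136:[*(c+s*u),z]
_,th,j=best(P(-.08),.09+np.pi/2)
move_to(P(-.08,.25),list(quat(th)));move_l(P(-.08),.15);hold(.2);f0=state()["ft_force"]
for s in np.arange(-.06,.0301,.005):
    move_l(P(s),.05);f=(state()["ft_force"]-f0);print(round(s,3),(f[:2]@u).round(1),end="; ")
    if f[:2]@u<-9:print("stop");break
hold(.2);move_l(P(s-.03),.1);move_l(P(s-.03,.25),.15);move_l([.45,-.25,.28],.2);hold(.2)
for n in("scene","side","wrist"):
    im=get_image(n);cv2.imwrite(f"pics/{n}6.png",im["frame"]);w=cloud(im);m=masks(im["frame"]);z=w[...,2]
    k=m["red"]&(z>.12)&(z<.18)&(np.hypot(w[...,0]-.5,w[...,1]+.41)<.07)
    if k.any():print(n,"tip",k.sum(),np.median(w[k],0).round(4),w[k].min(0).round(3),w[k].max(0).round(3))
    print(n,fitpot(im,[*ORANGE,0.]))
print(state()["time"])
```

```text
-0.06 -0.2; -0.055 -0.4; -0.05 0.0; -0.045 0.4; -0.04 -0.2; -0.035 0.4; -0.03 0.3; -0.025 0.7; -0.02 -0.5; -0.015 0.2; -0.01 -0.2; -0.005 0.6; -0.0 0.5; 0.005 1.1; 0.01 -12.4; stop
scene tip 55 [ 0.5328 -0.4039  0.1528] [ 0.522 -0.415  0.144] [ 0.542 -0.397  0.159]
scene (array([ 0.60475574, -0.21862723,  0.00669529]), 176, np.float64(0.0011879379207527516))
side tip 22 [ 0.5256 -0.4029  0.1505] [ 0.52  -0.41   0.145] [ 0.535 -0.398  0.157]
side (array([ 0.60360634, -0.2202864 ,  0.0221737 ]), 101, np.float64(0.0018589348547736408))
wrist tip 845 [ 0.5294 -0.4076  0.1517] [ 0.517 -0.421  0.143] [ 0.542 -0.399  0.157]
wrist (array([ 0.60489288, -0.21921943, -0.00248528]), 641, np.float64(0.0004987784949252562))
62.1667
```

View pics/wrist6.png

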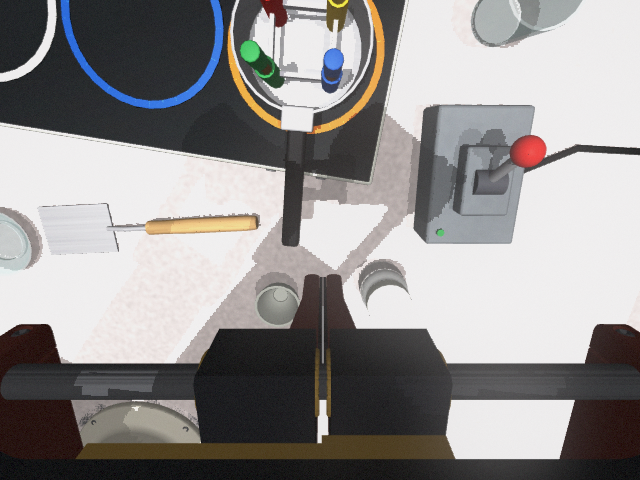

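```bash
python3 -c "
from bench import *
print(job_done())"
```

```text
the job is handed in; nothing more can be done
None
```

I handed the job in at about 62 s of the 210 s allowed. The final camera images showed the pot within about 3 mm of the orange ring's centre, the green and blue probes (the only two in the rack) in their own tubes, and the heater lever swung to its end stop. The hand-in returned no verdict.

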